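# Fetch the spring clip from the deep bin and clip it on the label board

## Robot

A 6-joint arm with a two-finger parallel gripper is mounted at the origin on a cart in front of the work surface, level with it; the furniture and walls round the work are solid. World frame = base frame: x ahead of the robot, y to its left, z up, the work surface at z = 0. Lengths are in m, angles in rad, forces in N, time in s.
With the tool pointing down it reaches from about 0.225 to 0.875 m from the base axis. Payload 3.4 kg.
Tool frame: the origin (TCP) lies on the centre line of the jaws, within the pads' length; the fingertips stand 14 mm ahead of it and the grasp point (between the pads) lies 5 mm behind it (ctrl.finger_overhang is the distance from the TCP to the fingertips, in m); z points along the fingers, y is the line along which they close (so a half turn about z gives the same grasp; the last joint's range is limited). The gripper opens to 85 mm and grips with 20 to 120 N. Pads are 22 mm wide; open, the fingers measure 114 mm over their backs; the gripper's body (76 mm by 85 mm) begins 54 mm behind the grasp point. The pads swing forward as they close: fully open they stand 13 mm farther back than shut.
Start: joints at [1.044, 0.276, 1.505, -0, 1.361, -0.121], TCP at [0.227, 0.528, 0.214] pointing down, gripper open.
Joint ranges: [-2.89, 2.89], [-0.75, 2.08], [0.22, 2.7], [-1.18, 4.32], [0.11, 2.71], [-2.7, 2.7]. Speed limits (rad/s): [2.57, 2.57, 3.14, 3.14, 3.14, 3.14].

## Interface

Orientations are given as a unit quaternion [w, x, y, z].
In Python, from plant import ctrl gives the robot as it stands. The module is installed in compiled form; this text tells all that it offers.
- The arm moves only by the shell command python3 -m crank 'ROWS' [FORCE]. ROWS is JSON, a list that holds one entry, the list of rows, each a list of 5 numbers: the finger opening in cm, from 0 to 8.54, then the shift along the world's x, y, z in cm, then the turn about the world's z in rad. A call has 1 to 20 rows; each row is the pose to reach, as a shift and turn from the pose commanded when the call began; what a row does not reach only later rows make up. A row lasts 1/8 s, in which the tool goes at most 62.5 mm and 10.7 degrees, less where a joint would pass 70% of its speed; a pose out of reach is approached as far as the arm can. A call with a gripper value outside its range is refused whole. The fingers move at their own pace and stop on an object; FORCE is the grip in N (left out, the last holds). Time passes only in rows, so rows that repeat a pose let the fingers close. It gives the time, the measured TCP pose, the force, the opening and the grip force at its end, in the units of the state.
- ctrl.get_obs(): the state, without advancing time (a new reading comes with each control period).
- ctrl.read_camera(name): name is "side" or "top"; returns a dict with "frame" (420x560x3 uint8, red, green, blue), "fov_y" (degrees; the focal length in pixels is half the picture's height over the tangent of half this angle, whatever the lens; pixels are square), "cx", "cy" (the principal point, pixels), "D" ([k1, k2, p1, p2, k3] as OpenCV has them; the pictures are not rectified), "position" and "orientation" of the camera in the world. Camera axes: x right, y down, z forward; pixel columns grow to the right and rows downward; lengths in m; the calibration is good to about 2 mm. A picture is of the moment at which its call begins. There is no depth.
- ctrl.finish_job(): hands the job in; it is judged then, once.
The state is a dict: "t": time; "joints": joint angles; "qd": joint speeds; "effort": joint torques, N m; "position": TCP position; "tcp_rot": TCP orientation; "force": force on the tool from outside, world axes, zero at the start; "moment": the same for the moment, N m; "width": opening from 0.0 (shut) to 1.0 (fully open); "grip_force": force on a finger pad.
Only numpy, scipy, OpenCV 4.12 (cv2) and the standard library are available. Lean on these libraries where they do the work, as an engineer would, in place of code of your own. Each camera call takes 0.05 s, during which the arm holds its last target. There are 200 camera calls.

## Task

One of the two narrow steel bins has a black spring clip standing at its bottom; wide-open fingers do not fit in, so reach in with them nearly closed and open them down inside. Squeeze the clip's handles, lift it out, and clip it upright and well down over the top edge of the label board, at about the middle of the paper card, then let go. Leave the timer, the brass weights and the sample jar where they are.

Things in the scene. Friction and masses are not known exactly. Their poses are not given: they have to be found in the camera images.
- clip: Black spring clip like a wide clothes peg, 70 mm high, 30 mm wide along its pivot (its y axis), 60 g. Origin: centre of the underside of the closed jaws; z points up through the handles. It starts upright, jaws down, on the floor of clip_bin. Pivot 34 mm above the origin. The frame belongs to its +x half, which leans up to 0.25 rad as the jaws open.
- clip_grip (a point): Point midway between the clip's two flat handles, 57 mm above its origin. The handles lie to its +x and -x and run from the pivot to the top, flaring to 34 mm over their outsides. Squeezed together along x (about 8 N; 15 to 25 N is a sure grip) their outer faces stand parallel 18 mm apart and the jaw tips below open to 17 mm; let go, it springs shut.
- clip_arm (a joint): Opening angle between the two halves of the clip: 0 jaws closed (1 mm between the tips), 0.5 rad fully squeezed, about 0.13 when the jaws grip the 4 mm board. A spring bar at the pivot stops the board's edge 31 mm up between the jaws.
- clip_bin: The narrow stainless bin that holds the clip, fixed to the table: outside 112 (x) by 70 (y) by 94 mm high, walls and floor 4 mm, so 104 x 62 mm inside and 90 mm deep, open at the top. Origin: centre of its underside, z up. The clip's squeezing axis lies along the bin's long x axis within 0.1 rad; the clip's top is 20 mm below the rim.
- spare_bin: An identical bin, fixed, empty; not needed.
- label_board: Upright grey metal plate on a flat foot, fixed. Origin: centre of the foot's underside; plate 4 mm thick (x), 150 mm long (y), its straight top edge 95 mm above the table; foot 70 x 150 x 6 mm. Its -x face carries a white paper card 70 mm wide, reaching to 1 mm below the top edge, centred 25 mm to +y of the plate's middle.
- card_top (a point): Point on the middle of the board's top edge thickness, over the centre of the paper card; axes as label_board: x across the plate, y along the edge.
- timer: Wind-up kitchen timer, 62 mm round, 50 mm high, a loose bystander; origin at its underside.
- brass_weight: Brass-coloured weight 40 mm round, 30 mm high, a loose bystander; origin at its underside.
- small_weight: Brass-coloured weight 25 mm round, 19 mm high, a loose bystander near the table's front edge; origin at its underside.
- sample_jar: Small glass jar with black lid, 50 mm round, 56 mm high, a loose bystander; origin at its underside.
Not all that is in view belongs to the job. Of the things that look like the clip, take the one that is farthest to the robot's right at the start.

How it is judged:
By the outcome, as a careful person would: the job done as asked, in the order asked, and still so for the second after the job is handed in, with the robot touching nothing.
It also fails if it takes over 43 s, if anything falls off the work surface, if the arm or the gripper's body presses on something with over 40 N, if the wrist force passes 120 N, or if a joint passes its speed limit or range.

## Working session

There is one attempt and no reset: what is moved stays moved. The work goes in short steps, Python scripts to look and compute and a shell command to move; the robot and the scene stay as the last step left them, time stands still between calls to the robot, and variables do not carry over. Pictures are saved under pics/ and viewed, at most 10 in all, crops included, and the job is handed in when it is done.

```bash
mkdir -p pics
cat > h.py <<'E'
import numpy as np, cv2, pickle
from plant import ctrl
from scipy.spatial.transform import Rotation as R
def grab(n):
    c=ctrl.read_camera(n); return c
def K(c):
    f=c['frame'].shape[0]/2/np.tan(np.radians(c['fov_y'])/2)
    return np.array([[f,0,c['cx']],[0,f,c['cy']],[0,0,1.]])
def rot(c):
    q=c['orientation']; return R.from_quat([q[1],q[2],q[3],q[0]]).as_matrix()
def ray(c,px):
    p=cv2.undistortPoints(np.array(px,float).reshape(-1,1,2),K(c),np.array(c['D'],float)).reshape(-1,2)
    d=np.c_[p,np.ones(len(p))]@rot(c).T
    return np.array(c['position']),d
def onz(c,px,z):
    o,d=ray(c,px); return o+d*((z-o[2])/d[:,2])[:,None]
def proj(c,P):
    M=rot(c).T; P=np.array(P,float).reshape(-1,3)
    t=-M@np.array(c['position'])
    return cv2.projectPoints(P,cv2.Rodrigues(M)[0],t,K(c),np.array(c['D'],float))[0].reshape(-1,2)
def save(c,fn,box=None,s=1):
    im=c['frame']
    if box: im=im[box[1]:box[3],box[0]:box[2]]
    cv2.imwrite('pics/'+fn,cv2.resize(im[:,:,::-1],None,fx=s,fy=s,interpolation=cv2.INTER_CUBIC))
E
python3 - <<'E'
from h import *
for n in('top','side'):
    c=grab(n); pickle.dump(c,open(n+'.pkl','wb')); save(c,n+'0.png',s=1.4)
    print(n,c['fov_y'],c['cx'],c['cy'],c['D'],c['position'],rot(c).round(3).tolist())
print(ctrl.get_obs())
E
```

```text
top 46.41325513362715 283.39730926276826 211.31093211721617 [0.03161282 0.         0.         0.         0.        ] [0.45726396 0.19697239 1.079415  ] [[0.009, -0.998, 0.067], [-1.0, -0.009, 0.001], [-0.001, -0.067, -0.998]]
side 54.70297094055366 276.26645455113675 203.41875204176736 [-0.08917025  0.          0.          0.          0.        ] [0.56835238 0.95807118 0.39539774] [[-0.997, 0.013, -0.08], [0.079, 0.345, -0.935], [0.016, -0.938, -0.345]]
{'t': 0.1, 'joints': array([ 1.04399183e+00,  2.76546987e-01,  1.50597578e+00, -1.07781178e-05,
        1.36071129e+00, -1.20998800e-01]), 'qd': array([ 0.0010407 , -0.00147815, -0.00305437,  0.00136504, -0.00072362,
       -0.00123361]), 'effort': array([ 1.65438381e-03, -4.17701948e+01, -2.46406370e+01, -3.77734641e-04,
        5.90889249e-03, -6.31402003e-06]), 'position': array([0.22674859, 0.52787484, 0.2134298 ]), 'tcp_rot': array([-2.56208012e-04,  2.01512301e-01,  9.79485640e-01, -7.79705367e-04]), 'force': array([ 0.04436405, -0.17275956, -1.05730629]), 'moment': array([-0.01529525,  0.00702229,  0.02638022]), 'grip_force': 0.0, 'width': 1.0022582233549493}
```

View pics/top0.png

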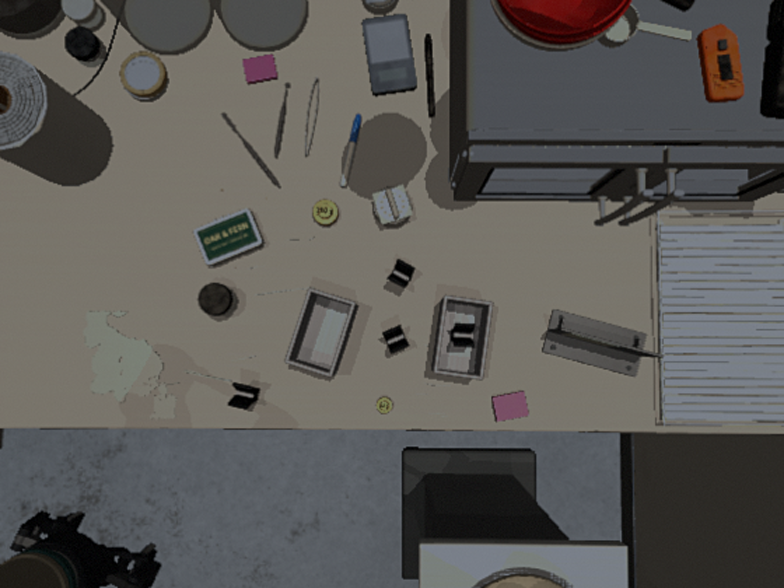

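View pics/side0.png

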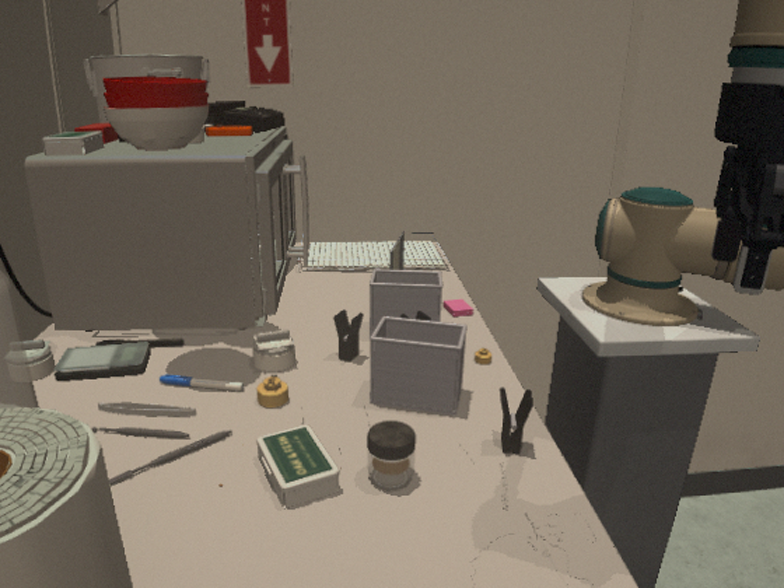

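The top view shows four clip lookalikes: (243,396), (396,338), (400,273) loose, and (462,335) inside the right bin. The robot's right is image right (-y), so the one at (462,335) fits; the bin at (323,333) is empty. The board is at about (600,342). One enlarged crop will confirm this and show the card side.

Run:
```python
from h import *
c=pickle.load(open('top.pkl','rb')); s=pickle.load(open('side.pkl','rb'))
a=c['frame'][200:285,300:480]; b=s['frame'][160:250,240:350]
A=cv2.resize(a,(792,374),interpolation=cv2.INTER_CUBIC); B=cv2.resize(b,(275,225),interpolation=cv2.INTER_CUBIC)
o=np.zeros((600,792,3),np.uint8); o[:374]=np.clip(A*1.5,0,255); o[375:600,:275]=B
b2=s['frame'][160:200,260:340]; o[375:595,290:730]=cv2.resize(b2,(440,220),interpolation=cv2.INTER_CUBIC)
cv2.imwrite('pics/crop1.png',o[:,:,::-1])
```

```text
(no output)
```

View pics/crop1.png

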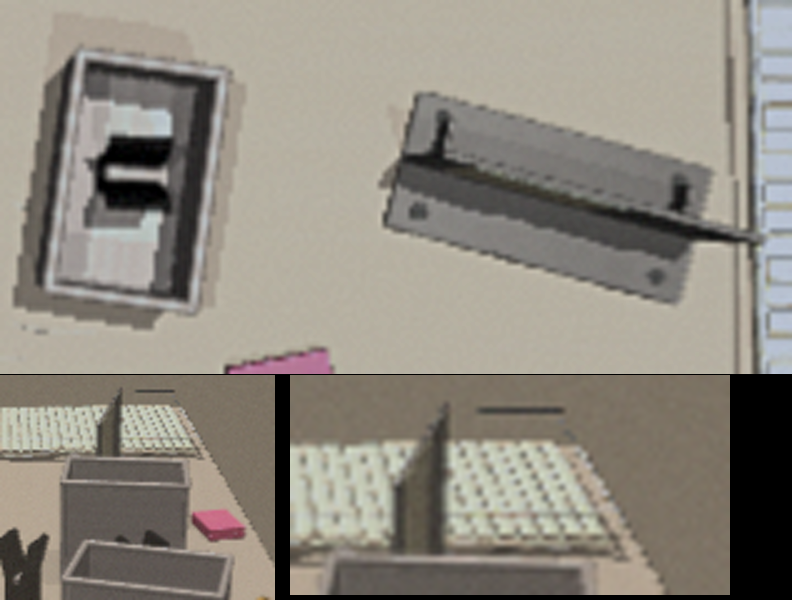

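The crop confirms the clip in the right bin (crop (135,170)), with its jaw line crosswise and handles split along the bin's long axis. The board's top edge runs (450,165) to (755,240), but which face carries the card is unclear, so I'll average frames and stretch the contrast there.

Run:
```python
from h import *
av={}
for n in('top','side'):
    av[n]=np.mean([grab(n)['frame'].astype(float) for _ in range(6)],0)
pickle.dump(av,open('av.pkl','wb'))
def z(im,s):
    lo,hi=np.percentile(im,1),np.percentile(im,97); return cv2.resize(np.clip((im-lo)/(hi-lo)*255,0,255).astype(np.uint8),None,fx=s,fy=s,interpolation=cv2.INTER_NEAREST)
a=z(av['top'][218:272,380:480],7.9); b=z(av['side'][160:198,270:330],4)
o=np.zeros((590,795,3),np.uint8); o[:a.shape[0],:a.shape[1]]=a; o[430:430+b.shape[0],:b.shape[1]]=b
c=z(av['top'][205:280,305:360],2.1); o[430:430+c.shape[0],300:300+c.shape[1]]=c
cv2.imwrite('pics/crop2.png',o[:,:,::-1])
```

```text
(no output)
```

View pics/crop2.png

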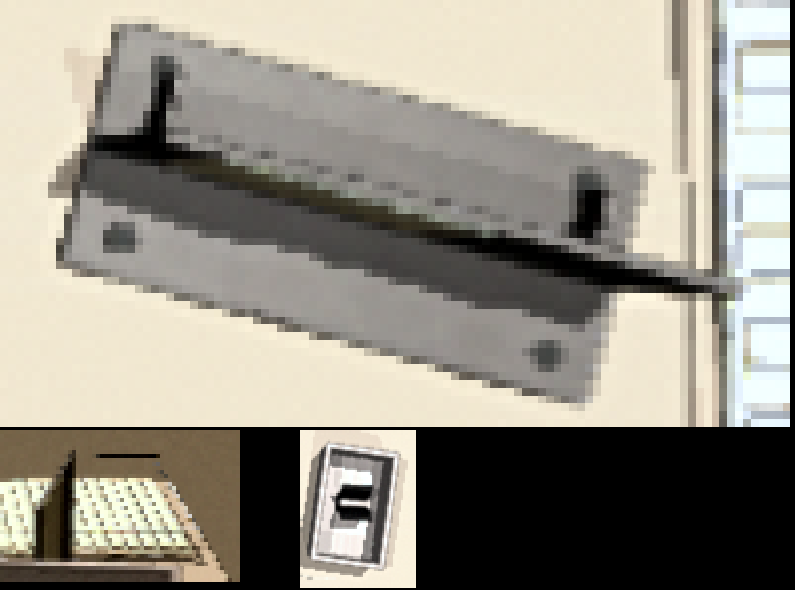

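The near (-x) face shows the yellowish strip of shaded card from crop (195,165) to (440,220). The gussets are on the far side, so board axes are close to world axes, rotated by about -0.25 rad. Next I'll compute poses from the corners.

```bash
cat > m.py <<'E'
from h import *
c=pickle.load(open('top.pkl','rb')); av=pickle.load(open('av.pkl','rb'))
s=7.9; off=np.array([380,218])
foot=np.array([(120,25),(648,160),(585,403),(62,265)])/s+off-.5
F=onz(c,foot,.006)[:,:2]; print('foot',F.round(4).tolist(),[np.linalg.norm(F[i]-F[i-1]).round(4) for i in range(4)])
fc=F.mean(0); v=(F[0]-F[1])+(F[3]-F[2]); v/=np.linalg.norm(v); print('fc',fc,'yaw y-axis',np.arctan2(-v[0],v[1]))
cy=fc+.025*v; print('card_top est',cy)
top=onz(c,np.array([(160,137),(738,285)])/s+off-.5,.095); print('plate ends top',top.round(4).tolist(),'mid',top.mean(0),np.linalg.norm(top[0]-top[1]))
strip=onz(c,np.array([(195,165),(440,222)])/s+off-.5,.09); print('strip',strip.round(4).tolist(),strip.mean(0))
rim=np.array([(78,48),(232,70),(198,312),(42,288)])/4.4+[300,200]-.5
B=onz(c,rim,.094)[:,:2]; print('rim',[np.linalg.norm(B[i]-B[i-1]).round(4) for i in range(4)])
bc=B.mean(0); x=(B[0]-B[3])+(B[1]-B[2]); x/=np.linalg.norm(x); print('bin',bc,'yaw',np.arctan2(x[1],x[0]))
g=av['top'].max(2)[222:254,316:346].round().astype(int)
for i,r in enumerate(g): print(i+222,' '.join('%3d'%q for q in r))
E
python3 m.py
```

```text
foot [[0.511, -0.0456], [0.475, -0.1903], [0.4082, -0.172], [0.4446, -0.0292]] [np.float64(0.0685), np.float64(0.1491), np.float64(0.0693), np.float64(0.1474)]
fc [ 0.45970851 -0.1092815 ] yaw y-axis -0.24632044070546075
card_top est [ 0.46580444 -0.08503609]
plate ends top [[0.4782, -0.0354, 0.095], [0.4423, -0.1802, 0.095]] mid [ 0.46025718 -0.10779656  0.095     ] 0.14915758873192594
strip [[0.4713, -0.0454, 0.09], [0.4574, -0.1073, 0.09]] [ 0.46433381 -0.07635587  0.09      ]
rim [np.float64(0.1107), np.float64(0.0711), np.float64(0.1113), np.float64(0.0716)]
bin [0.46625517 0.10259697] yaw -0.14246369187122568
222 107 116  90 114  83  78  77  78  80  89  75  76  78  79  77  74  75  77  77  78  78  80  78  69  68  68  69  70  38  29
223 111 109  94 122 124 121 119 122 122 126  90  88  90  92  89  86  72  74  75  76  78  79  76  68  68  68  70  67  32  28
224 115 104 102 121 123 114 111 114 115 126 123 125 128 130 126 118  85  82  89  90  92  91  76  67  67  68  69  60  30  29
225 121 104 103 120 121 111 110 111 113 123 124 126 129 128 124 124 123 125 131 133 135 131  92  67  67  
[... 2790 characters left out ...]
  80  78  79  80  79  75  68 107 109 108 100  46  38  55  47  31  30  30  34  77
249 118 118 112  60  60  78  78  76  78  80  79  76  77  78  77  77  95 132 133 134 123  71  68  69  49  31  29  29  39  93
250 117 118 113  60  59  77  76  74  76  78  76  74  74  76  74  82 128 132 131 131 114  70  68  68  42  30  30  28  38  97
251 117 117 113  76  77  90  89  87  88  89  88  86  86  88  86  92 128 130 130 126  72  63  68  69  41  28  30  27  40  99
252 116 114 115 116 120 131 130 130 130 131 131 128 128 130 128 127 129 129 131 126  68  63  68  68  33  29  30  28  44 105
253 107 106 106 110 119 129 129 128 129 129 128 128 129 130 128 128 129 128 131 126  68  64  68  67  33  29  30  29  52 112
```

Run:
```python
from h import *
c=pickle.load(open('top.pkl','rb'))
p=onz(c,[(324.4,230.4),(338.3,231.3),(337.0,247.2),(323.8,246.9)],.073); print(p.round(4).tolist()); m=p.mean(0); print('clip',m)
b=np.array([.46626,.1026]); yaw=-.142; d=m[:2]-b; print('clip in bin', d[0]*np.cos(yaw)+d[1]*np.sin(yaw), -d[0]*np.sin(yaw)+d[1]*np.cos(yaw))
o=ctrl.get_obs(); print(o['t'],o['position'],(m-o['position'])*100, ctrl.finger_overhang)
```

```text
[[0.4864, 0.1136, 0.073], [0.4848, 0.0851, 0.073], [0.4522, 0.0878, 0.073], [0.4526, 0.1148, 0.073]]
clip [0.4689929  0.10033203 0.073     ]
clip in bin 0.0030263650146871257 -0.001858375052670486
0.7 [0.22700249 0.5283411  0.21424118] [ 24.19904081 -42.80090697 -14.12411836] 0.014
```

```bash
python3 -m crank '[[[2.5,2.5,-4.3,0,-0.15],[2.5,5,-8.6,0,-0.3],[2.5,7.5,-12.9,0,-0.45],[2.5,10,-17.2,0,-0.6],[2.5,12.5,-21.5,0,-0.75],[2.5,15,-25.8,0,-0.9],[2.5,17.5,-30.1,0,-1.05],[2.5,20,-34.4,0,-1.2],[2.5,22.5,-38.7,0,-1.245],[2.5,24.2,-42.8,0,-1.245],[2.5,24.2,-42.8,0,-1.245],[2.5,24.2,-42.8,0,-1.245],[2.5,24.2,-42.8,0,-1.245],[2.5,24.2,-42.8,0,-1.245]]]' 22
python3 - <<'E'
from h import *
for n in('top','side'):
    c=grab(n); pickle.dump(c,open(n+'1.pkl','wb'))
o=ctrl.get_obs(); print(o['position'],o['tcp_rot'],o['width'],o['force'])
c=pickle.load(open('top1.pkl','rb'));s=pickle.load(open('side1.pkl','rb'))
im=np.hstack([c['frame'][150:290,270:410],s['frame'][60:340,200:480][::2,::2]])
c['frame']=im; save(c,'p5.png',s=2.8)
E
```

```text
t: 2.45
position: [0.4686, 0.1013, 0.2143]
tcp_rot: [-0.0, 0.734, 0.679, 0.0]
force: [-0.6, -0.4, -0.0]
width: 0.293
grip_force: 0.0
[0.46870974 0.10106326 0.21430775] [4.05422011e-05 7.34350224e-01 6.78770754e-01 1.00943254e-04] 0.29389309124152097 [-0.66629378  0.02440979  0.078052  ]
```

View pics/p5.png

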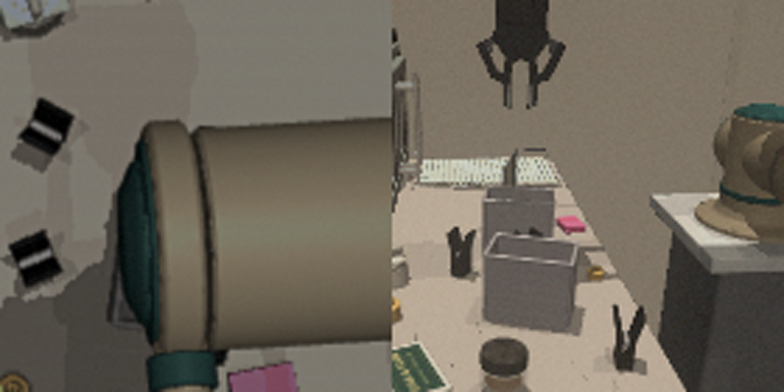

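The arm is centred over the clip bin. The side view shows the finger linkage knuckles well wider than the fingers, so I'll measure the silhouette width against height above the tips.

Run:
```python
from h import *
s=pickle.load(open('side1.pkl','rb')); f=s['frame'].max(2).astype(int)
pos=np.array([.4687,.1011,.2143]); M=np.array([.4687,.1011]); 
for h in range(-2,100,6):
    z=.2003+h/1000
    P=[[.4687+dx,.1011-0.08*dx,z] for dx in np.arange(-.08,.0801,.002)]
    q=proj(s,P); v=cv2.remap(s['frame'].max(2),q[:,0].astype(np.float32),q[:,1].astype(np.float32),1).ravel()
    print('%3d'%h,''.join('#' if a<60 else '.' for a in v))
```

```text
-2 .................................................................................
  4 .................................................................................
 10 .................................................................................
 16 .................................................................................
 22 .................................................................................
 28 .................................................................................
 34 .................................#...............................................
 40 ............................##....................##.............................
 46 ...........................###....................##.............................
 52 ...........................###....................##.............................
 58 ...........................###....................##.............................
 64 ............................##....................##.............................
 70 ..........................#######...............######...........................
 76 ...................##############...............#############....................
 82 .................################...............###############..................
 88 ...............########.....#####..............#####......######.................
 94 ..............#######.......######.............#####........#####................
```

```bash
python3 -m crank '[[[2.5,0,0,-4,0],[2.5,0,-0.05,-8,0],[2.5,0,-0.05,-11,0],[2.5,0,-0.05,-12,0],[2.5,0,-0.05,-12,0],[4.6,0,-0.05,-12,0],[4.6,0,-0.05,-12,0],[4.6,0,-0.05,-12,0],[4.6,0,-0.05,-12,0],[4.6,0,-0.05,-12,0]]]' && python3 -m crank '[[[4.6,0,0,-1,0],[4.6,0,0,-2,0],[4.6,0,0,-3,0],[4.6,0,0,-3.7,0],[4.6,0,0,-3.7,0],[4.6,0,0,-3.7,0]]]'
```

```text
t: 3.8
position: [0.469, 0.0998, 0.0943]
tcp_rot: [0.0, 0.735, 0.678, 0.0]
force: [0.7, -0.1, 1.4]
width: 0.544
grip_force: 0.0
t: 4.55
position: [0.4693, 0.0998, 0.0573]
tcp_rot: [0.0, 0.735, 0.678, 0.0]
force: [0.5, 0.6, -0.9]
width: 0.541
grip_force: 0.0
```

No contact. Now squeeze.

```bash
python3 -m crank '[[[1,0,0,0,0],[1,0,0,0,0],[1,0,0,0,0],[1,0,0,0,0],[1,0,0,0,0],[1,0,0,0,0],[1,0,0,0,0],[1,0,0,0,0]]]' 22
```

```text
t: 5.55
position: [0.469, 0.0998, 0.0572]
tcp_rot: [0.0, 0.735, 0.678, 0.0]
force: [0.1, 0.7, 0.2]
width: 0.112
grip_force: 0.0
```

Run:
```python
from h import *
c=grab('top');s=grab('side')
a=c['frame'][170:310,240:380]; b=s['frame'][130:310,220:360]
o=np.zeros((600,800,3),np.uint8); o[:400,:400]=cv2.resize(a,(400,400),interpolation=cv2.INTER_CUBIC); o[:514,400:]=cv2.resize(b,(400,514),interpolation=cv2.INTER_CUBIC)
cv2.imwrite('pics/p6.png',np.clip(o[:,:,::-1]*1.4,0,255))
```

```text
[ WARN:0@2.809] global loadsave.cpp:1063 imwrite_ Unsupported depth image for selected encoder is fallbacked to CV_8U.
```

View pics/p6.png

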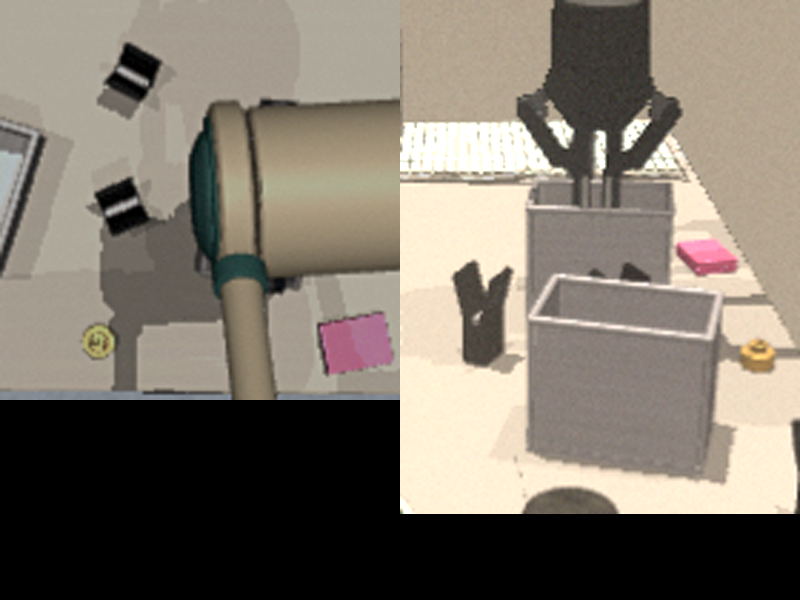

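Fingers closed to the commanded 10 mm with no grip force, so the clip was not between them. I'll open, back out and look.

```bash
python3 -m crank '[[[4.6,0,0,0,0],[4.6,0,0,0,0],[4.6,0,0,0,0],[4.6,0,0,0,0],[4.6,0,0,4,0],[4.6,0,0,9,0],[4.6,0,0,15,0],[4.6,-4,4,17,0],[4.6,-8,8,17,0],[4.6,-12,12,17,0],[4.6,-12,16,17,0],[4.6,-12,16,17,0]]]'
python3 - <<'E'
from h import *
c=grab('top');s=grab('side');pickle.dump(c,open('top2.pkl','wb'))
a=c['frame'][200:280,300:380]; b=s['frame'][150:310,220:360]
o=np.zeros((600,800,3),np.uint8); o[:400,:400]=cv2.resize(a,(400,400),interpolation=cv2.INTER_CUBIC); o[:457,400:]=cv2.resize(b,(400,457),interpolation=cv2.INTER_CUBIC)
cv2.imwrite('pics/p7.png',np.clip(o[:,:,::-1]*1.4,0,255).astype(np.uint8))
E
```

```text
t: 7.15
position: [0.3486, 0.2618, 0.2274]
tcp_rot: [-0.0, 0.733, 0.68, 0.001]
force: [-0.9, 0.2, -0.2]
width: 0.537
grip_force: 0.0
```

View pics/p7.png

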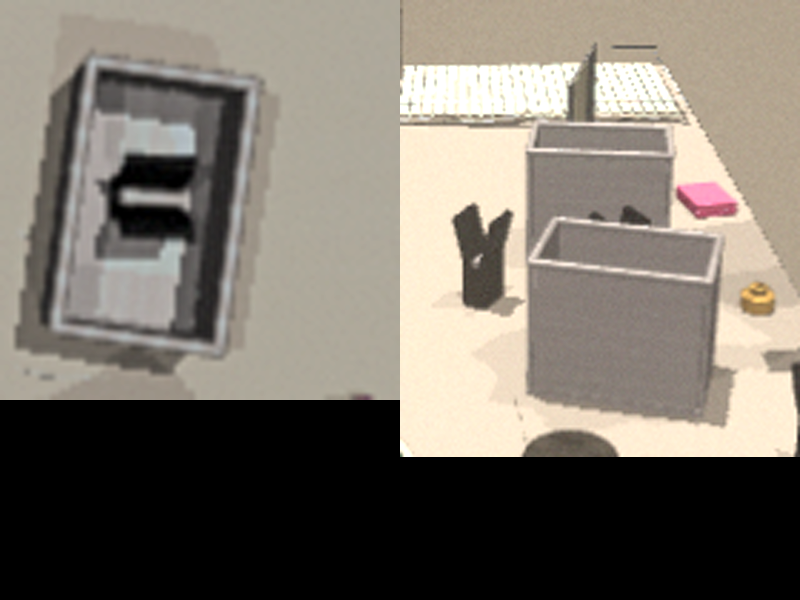

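The clip has not moved at all. I'll check the finger height against the picture taken while hovering.

Run:
```python
from h import *
s=pickle.load(open('side1.pkl','rb'))
yaw=-.08
for dx in(-.018,0,.018):
  print(dx,[proj(s,[.4687+dx,.1011-.08*dx,z]).round(1).tolist()[0] for z in(.2003,.2143,.24)])
b=np.array([.4663,.1026]); ya=-.142; Rz=np.array([[np.cos(ya),-np.sin(ya)],[np.sin(ya),np.cos(ya)]])
print('rim',[proj(s,[*(b+Rz@np.array(q)),.094]).round(1).tolist()[0] for q in((.056,.035),(-.056,.035),(-.056,-.035),(.056,-.035))])
f=s['frame'].max(2)
q=proj(s,[.4687-.016,.1011,.2003])[0]; print(f[100:160:2,int(q[0])-3:int(q[0])+5])
```

```text
-0.018 [[297.7, 150.8], [297.9, 144.5], [298.3, 132.6]]
0 [[289.3, 150.7], [289.5, 144.3], [289.8, 132.5]]
0.018 [[281.0, 150.6], [281.1, 144.2], [281.3, 132.3]]
rim [[262.9, 201.7], [314.6, 203.5], [313.8, 193.2], [265.7, 191.5]]
[[ 43  40  42  41  43  40  42  45]
 [ 79  41  46  37  41  43  39  44]
 [124 121 123 105  44  40  36  41]
 [125 123 128 107  40  46  45  46]
 [123 124 125 105  47  41  44  40]
 [124 126 127 119  88  43  40  40]
 [126 126 124 125 107  48  40  42]
 [127 126 128 124 105  44  44  44]
 [123 125 127 124 108  41  45  46]
 [124 125 126 122 108  43  44  47]
 [125 123 125 107  50  66  63  56]
 [128 125 128 109  54  86  91  64]
 [127 127 124 111  59  85  89  61]
 [128 126 126 110  63  90  88  62]
 [125 126 125 109  66  96  89  57]
 [126 126 127 109  64  99  84  56]
 [124 127 127 110  66  96  87  54]
 [124 125 114  59  76 100  88  54]
 [123 127 107  44  69  93 105 125]
 [124 126 128 121 122 122 121 124]
 [127 126 127 125 127 127 126 126]
 [127 130 126 130 129 125 127 131]
 [125 127 125 126 125 126 128 128]
 [127 126 128 128 127 127 129 126]
 [127 127 125 127 126 127 128 126]
 [127 127 126 130 125 126 127 126]
 [127 127 125 126 128 125 126 127]
 [126 126 127 128 127 125 128 128]
 [126 129 127 126 128 125 127 125]
 [125 130 127 129 128 129 129 127]]
```

Run:
```python
from h import *
s=grab('side'); o=ctrl.get_obs(); p=o['position']; print(p,o['width'],ctrl.finger_overhang)
w=R.from_quat(np.roll(o['tcp_rot'],-1)).as_matrix(); print(w.round(3).tolist())
pickle.dump((s,o),open('side3.pkl','wb'))
f=s['frame'].max(2)
print([proj(s,[*p[:2],z]).round(1).tolist()[0] for z in (p[2]-.014,p[2]+.016)])
for h in range(-4,112,4):
    z=p[2]-.014+h/1000
    q=proj(s,[[p[0]+dx,p[1]-.075*dx,z] for dx in np.arange(-.08,.0801,.002)]); v=cv2.remap(f,q[:,0].astype(np.float32),q[:,1].astype(np.float32),1).ravel()
    print('%3d'%h,''.join('%x'%(a//16) for a in v))
```

```text
[0.34893449 0.25913057 0.22705281] 0.5357230915967821 0.014
[[0.08, 0.997, -0.0], [0.997, -0.08, -0.001], [-0.001, -0.0, -1.0]]
[[364.5, 163.3], [365.9, 147.0]]
 -4 877777778888777788777787788888877788888887788887778888878787877888887788888888888
  0 777787878887788787778777888887777777888787787787788878887888887788888888888788888
  4 877788778877778877888877888888877787777788878787778878778887778878877888877788888
  8 877878777787777888787787777778788777788888887777777888777888888877788888888888888
 12 778888877778778788778888888778777788778787888888777788887777778888778887888887888
 16 777888778778887877877877778788887888777777887887788887777887878887888887788888788
 20 777878877777778877777778778777887777788877788888788877888878887887878887778887778
 24 777777777777788777777778787778877778888778877777788878887778887788777787888888788
 28 778888778788877788777888788887787777887888887778787777778777888777788887778787878
 32 877777877777777778777777654357788877777888877777876344677788777777887777887787878
 36 777787777778777778777766653225777787777777777778876465446788778888777888888
[... 854 characters left out ...]
777777777777
 80 778877777872222222222222222225777777777777777777774222222222222223367778777778777
 84 787787777732222222222222222222677777777777777777752222222222222222236777877777888
 88 777777777522222222236622222222577777777777777777742222222377652222225777777877777
 92 777778887222222222367742222222267777777777777777222222223577762222222577778777777
 96 777777773222222222477742222222225778777777777773222222224777774222222587787777777
100 777787764222222223678774222222222478777777777752222222223777777222222257777787778
104 777777763222222223677775222222222222224422222222222222237877777322222248777777777
108 777777742222222226777777622222212222222222222222222252257777777732222225777777877
```

In both side pictures the fingertips sit about 31 mm higher than the reported TCP implies, with the body bottom at h=104 and the tips at h=31, a 73 mm gap that matches the gripper data. So the tips stopped at the clip's top. Real tip z ≈ reported TCP z + 17 mm. The knuckles limit the depth to tips at about 52 mm, so I'll use a 42 mm opening and a reported TCP z of 35 mm.

```bash
python3 -m crank '[[[4.2,4,-5,0,0],[4.2,8,-10,0,0],[4.2,12,-15.95,0,0],[4.2,12,-15.95,0,0],[4.2,12,-15.95,-5,0],[4.2,12,-15.95,-10,0],[4.2,12,-15.95,-14,0],[4.2,12,-15.95,-16,0],[4.2,12,-15.95,-17,0],[4.2,12,-15.95,-17,0]]]' && python3 -m crank '[[[4.2,0,0,-0.6,0],[4.2,0,0,-1.2,0],[4.2,0,0,-1.8,0],[4.2,0,0,-2.2,0],[4.2,0,0,-2.2,0]]]'
```

```text
t: 8.55
position: [0.4686, 0.1002, 0.0571]
tcp_rot: [-0.0, 0.735, 0.678, -0.0]
force: [0.5, 0.2, 0.4]
width: 0.488
grip_force: 0.0
t: 9.18
position: [0.4687, 0.1003, 0.0348]
tcp_rot: [-0.0, 0.735, 0.678, -0.0]
force: [-0.4, 0.2, -0.0]
width: 0.489
grip_force: 0.0
```

```bash
python3 -m crank '[[[1,0,0,0,0],[1,0,0,0,0],[1,0,0,0,0],[1,0,0,0,0],[1,0,0,0,0],[1,0,0,0,0],[1,0,0,0,0],[1,0,0,0,0]]]' 22
```

```text
t: 10.18
position: [0.4681, 0.1005, 0.0363]
tcp_rot: [-0.0, 0.735, 0.678, -0.0]
force: [-3.7, 0.7, 9.2]
width: 0.227
grip_force: 20.8
```

Gripped at 19 mm with 21 N. Lift, carry over the board and check.

```bash
python3 -m crank '[[[1,0,0,2,0],[1,0,0,5,0],[1,0,0,9,0],[1,0,0,13,0],[1,0,0,15,0],[1,0,-3,15,-0.08],[1,-0.1,-7,15,-0.166],[1,-0.2,-11,15,-0.166],[1,-0.3,-15,15,-0.166],[1,-0.3,-17.5,15,-0.166],[1,-0.3,-18.4,15,-0.166],[1,-0.3,-18.4,15,-0.166],[1,-0.3,-18.4,15,-0.166]]]'
python3 - <<'E'
from h import *
s=grab('side'); o=ctrl.get_obs(); p=o['position']; print(p,o['width'],o['grip_force'])
pickle.dump((s,o),open('side4.pkl','wb'))
for h in (-.06,-.02,.0,.031): print(h,proj(s,[*p[:2],p[2]-.014+h]).round(1))
print(proj(s,[.4782,-.0354,.095]),proj(s,[.466,-.0835,.095]),proj(s,[.4423,-.1802,.095]))
save(s,'p8.png',(220,60,360,200),4)
E
```

```text
t: 11.8
position: [0.4659, -0.0827, 0.1852]
tcp_rot: [-0.0, 0.788, 0.615, 0.0]
force: [-0.4, 0.4, -0.1]
width: 0.197
grip_force: 28.7
[ 0.4659257  -0.08264324  0.18521964] 0.19384815996776383 28.73617172241211
-0.06 [[281.9 168.1]]
-0.02 [[282.2 153.4]]
0.0 [[282.4 145.9]]
0.031 [[282.6 134.2]]
[[278.72581479 179.13983876]] [[281.73865958 173.90801355]] [[286.79791087 164.63431337]]
```

View pics/p8.png

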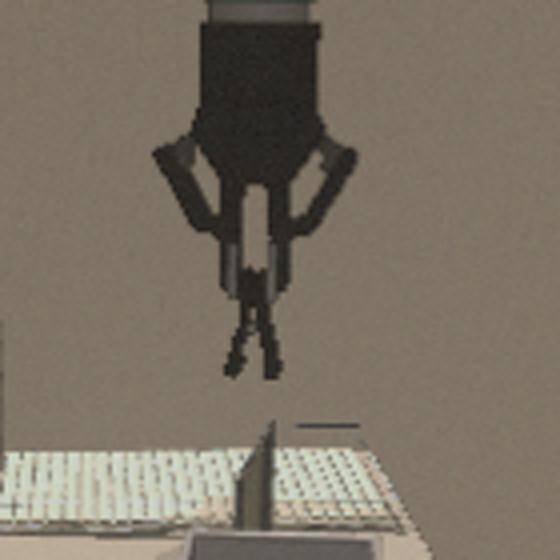

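The clip hangs upright with its jaws open over the board. Its tips are at crop (232,375) and (273,375), centred at 253, and the board edge is about 1.8 mm to +x of that. I'll correct by 1 mm and go down.

```bash
python3 -m crank '[[[1,0.1,0,-2,0],[1,0.1,-0.05,-4,0],[1,0.1,-0.05,-5,0],[1,0.1,-0.05,-6,0],[1,0.1,-0.05,-6.8,0],[1,0.1,-0.05,-7.4,0],[1,0.1,-0.05,-7.8,0],[1,0.1,-0.05,-7.8,0]]]' && python3 -m crank '[[[1,0,0,-0.2,0],[1,0,0,-0.4,0],[1,0,0,-0.4,0]]]'
```

```text
t: 12.85
position: [0.4669, -0.0842, 0.1071]
tcp_rot: [-0.0, 0.789, 0.615, -0.0]
force: [-0.4, 0.7, -0.6]
width: 0.195
grip_force: 28.7
t: 13.22
position: [0.4669, -0.0841, 0.1031]
tcp_rot: [-0.0, 0.789, 0.615, -0.0]
force: [-0.3, 0.4, -0.6]
width: 0.195
grip_force: 28.7
```

```bash
python3 -m crank '[[[1,0,0,-0.2,0],[1,0,0,-0.3,0],[1,0,0,-0.3,0]]]' && python3 -m crank '[[[1,0,0,-0.2,0],[1,0,0,-0.3,0],[1,0,0,-0.3,0]]]'
python3 - <<'E'
from h import *
s=grab('side'); o=ctrl.get_obs(); print(o['force'])
save(s,'p9.png',(220,100,360,205),5)
E
```

```text
t: 13.6
position: [0.4669, -0.0841, 0.1001]
tcp_rot: [-0.0, 0.789, 0.615, -0.0]
force: [-0.0, 0.4, -0.7]
width: 0.198
grip_force: 28.7
t: 13.98
position: [0.4674, -0.0843, 0.0986]
tcp_rot: [0.001, 0.788, 0.615, 0.0]
force: [-2.3, 1.0, 10.8]
width: 0.201
grip_force: 30.0
[-2.86596751  0.75664737  9.32154907]
```

View pics/p9.png

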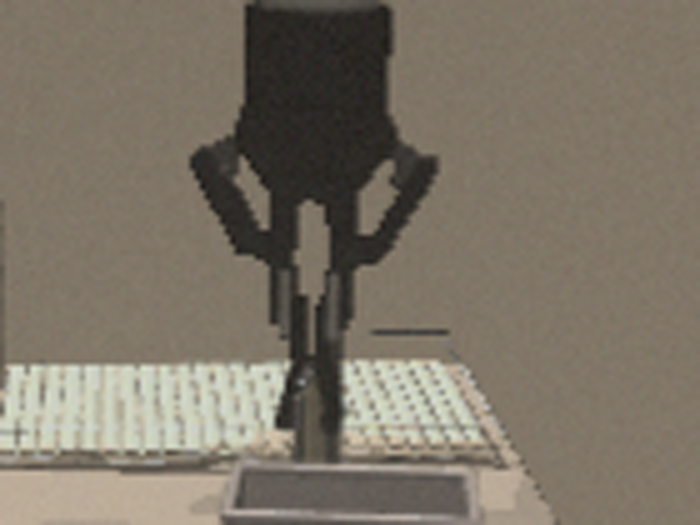

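The board stands between the two jaws and a 9–11 N stop force shows the edge on the spring bar, about 31 mm up. Release and retreat upward.

```bash
python3 -m crank '[[[3,0,0,0,0],[5,0,0,0,0],[5.5,0,0,0,0],[5.5,0,0,0,0],[5.5,0,0,0,0],[5.5,0,0,0,0],[5.5,0,0,0,0]]]' && python3 -m crank '[[[5.5,0,0,1,0],[5.5,0,0,3,0],[5.5,0,0,7,0],[5.5,0,0,12,0],[5.5,-5,2,14,0],[5.5,-10,5,14,0],[5.5,-12,11,14,0],[5.5,-12,17,14,0],[5.5,-12,23,14,0],[5.5,-12,28,14,0],[5.5,-12,28,14,0],[5.5,-12,28,14,0]]]'
python3 - <<'E'
from h import *
c=grab('top');s=grab('side');pickle.dump((c,s),open('end.pkl','wb'))
a=c['frame'][215:275,380:480]; b=s['frame'][130:210,240:350]
o=np.zeros((600,800,3),np.uint8); o[:300,:500]=cv2.resize(a,(500,300),interpolation=cv2.INTER_CUBIC); o[300:600,:412]=cv2.resize(b,(412,300),interpolation=cv2.INTER_CUBIC)
o[300:600,412:800]=cv2.resize(c['frame'],(388,300))
cv2.imwrite('pics/p10.png',np.clip(o[:,:,::-1]*1.4,0,255).astype(np.uint8))
E
```

```text
t: 14.9
position: [0.467, -0.0842, 0.0972]
tcp_rot: [0.0, 0.789, 0.615, 0.0]
force: [-0.3, -0.1, 0.2]
width: 0.643
grip_force: 0.0
t: 16.4
position: [0.3468, 0.1954, 0.2375]
tcp_rot: [0.0, 0.788, 0.615, -0.0]
force: [-0.8, -0.0, 0.1]
width: 0.644
grip_force: 0.0
```

View pics/p10.png

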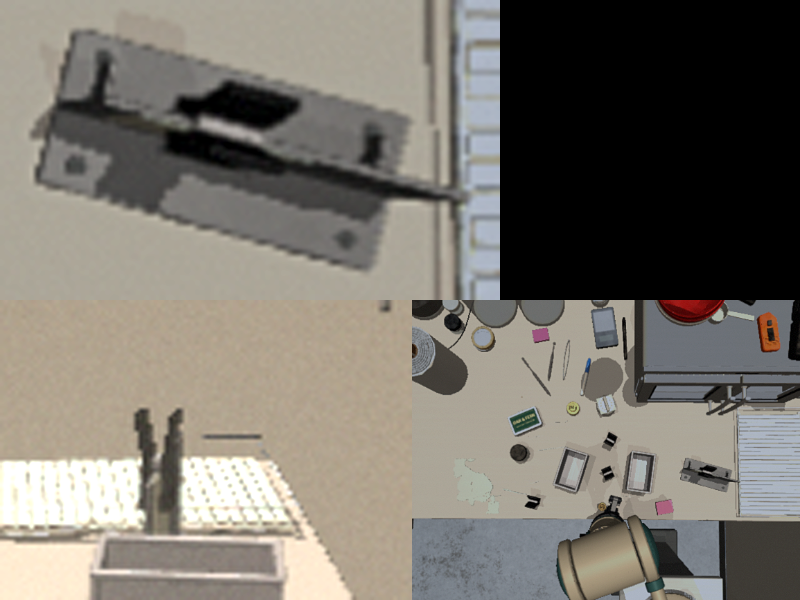

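The clip stands upright, astride the board edge at the middle of the card (top crop (245,125), y ≈ -0.085). The gripper is clear and the bystanders are in place.

```bash
python3 -c "
from plant import ctrl; print(ctrl.finish_job())"
```

```text
the job is handed in; nothing more can be done
None
```

The clip is clipped upright over the label board's top edge at about the middle of the card, pushed down to its stop and let go, with the timer, weights and jar not touched; I handed the job in at about 16.5 s (limit 43 s), after a first squeeze that closed on nothing because the fingertips sit about 31 mm higher than the reported pose implies.

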